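Open the blue-capped specimen pot

ROBOT

A 7-joint arm with a two-finger parallel gripper is mounted at the origin on the work surface. World frame = base frame: x ahead of the robot, y to its left, z up, the work surface at z = 0. Lengths are in m, angles in rad, forces in N, time in s.
With the tool pointing down it reaches from about 0.35 to 0.775 m from the base axis. Payload 3.1 kg.
Tool frame: the origin (TCP) lies midway between the tips of the shut fingers; the grasp point (between the pads) lies 19 mm behind it; z points along the fingers, y is the line along which they close (so a half turn about z gives the same grasp; the last joint's range is limited). The gripper opens to 85 mm and grips with 20 to 120 N. Pads are 22 mm wide; open, the fingers measure 114 mm over their backs; the gripper's body (76 mm by 85 mm) begins 54 mm behind the grasp point. The pads swing forward as they close: fully open they stand 13 mm farther back than shut.
Start: joints at [1.199, 0.311, 0.014, 1.512, -0.004, 1.319, -0.027], TCP at [0.178, -0.52, 0.231] pointing down, gripper open.
Joint ranges: [-2.7, 2.7], [-0.3, 1.91], [-1.27, 1.3], [0.12, 2.57], [-1.44, 4.58], [0.2, 2.03], [-3.05, 3.05]. Speed limits (rad/s): [2.79, 2.79, 3.14, 3.14, 3.14, 3.14, 3.14].

INTERFACE

Orientations are given as a 3x3 rotation matrix whose columns are the frame's x, y, z axes.
In Python, from workcell import robot, cams gives the robot as it stands. Calls block until the motion is done:
- robot.move_to(position, orientation): joint-space move of the TCP to a pose.
- robot.move_straight(position, v=0.15, ori=None): straight line of the TCP; ori=None keeps the orientation; v is the mean speed in m/s.
- robot.move_joints(angles): joint-space move.
- robot.move_gripper(opening, newtons=None): finger opening in m; newtons is the grip in N (None keeps the last); returns when the fingers have stopped.
- robot.wait(seconds).
- robot.solve_ik(position, orientation): joint angles nearest the present ones, or None.
- robot.sense(): the state.
- cams.grab_frame(name): name is "side" or "top" or "wrist"; returns (picture, depth): 480x640x3 uint8, red, green, blue; 480x640 float32, m along the optical axis (not along the pixel's ray), 0 where there is no reading.
- cams.camera_params(name): a dict with "mtx" (3x3 intrinsics, pixels), "R" (3x3) and "t" (3): a world point X has camera coordinates R X + t; the wrist camera has in their place "T_tool_cam" (4x4, takes a point from camera to tool coordinates, whose origin is the TCP and whose axes are the flange's). Camera axes: x right, y down, z forward; pixel columns grow to the right and rows downward; lengths in m; the calibration is good to about 2 mm. A picture is of the moment at which its call begins: read the wrist's pose just before it. camera_params takes no time and is no camera call.
A pose or a line that the arm cannot do raises robot.MotionError and nothing moves.
- robot.hand_in(): hands the job in; it is judged then, once.
The state is a dict: "time": time; "joints": joint angles; "qvel": joint speeds; "tau": joint torques, N m; "position": TCP position; "orientation": TCP orientation; "contact_force": force on the tool from outside, world axes, zero at the start; "torque": the same for the moment, N m; "width": finger opening in m; "grip_force": force on a finger pad.
Only numpy, scipy, OpenCV 4.12 (cv2) and the standard library are available. Lean on these libraries where they do the work, as an engineer would, in place of code of your own. Each camera call takes 0.05 s, during which the arm holds its last target. There are 200 camera calls.

TASK

The next sample for the microscope is in the pot with the blue screw cap. Unscrew the blue cap (anticlockwise seen from above) until its thread is free, lift it straight off, and set it down upright, the way it sat on the pot, inside the green tray; bring it right down to the tray before letting go. Do not touch the pot with the orange cap.

Things in the scene. Friction and masses are not known exactly. Their poses are not given: they have to be found in the camera images.
- cap_blue: Blue round ribbed screw cap, white stripe on its flat top: 53 mm across, 26 mm high, about 60 g, open below. Origin: centre of its open underside; z up its axis, x along the stripe. At the start screwed home on the blue pot, underside 72 mm and top 98 mm over the table. Grip it across at any yaw: one grasp does if the wrist is first wound back; let go half way, it stays. Turns lightly.
- pot_blue: White pot under the blue cap, 48 mm across, neck top 92 mm over the table; its plate 76 x 76 x 14 mm is fixed. Origin: centre under the plate; z up. In any of three places. Quick thread: anticlockwise from above raises the cap 3 mm in 70 degrees; free from 85, stop at 150 degrees: turn 90 to 140 (best 110), then lift straight up 30 mm or more. Before that it cannot be pulled off.
- pot_orange: The same kind of pot on the same plate with an orange cap, 98 mm tall in all; fixed. Origin: centre of the plate's underside, z up. Must not be touched. A third such pot with a grey cap stands near too.
- tray: Flat green plastic tray fixed to the table, 130 mm (x) by 150 mm (y), its floor 6 mm over the table, with a 4 mm wide edge whose top is 10 mm over the table. Origin: centre of its underside, on the table.
Mind the look-alikes: they are no part of the job. Several things have the shape of the cap_blue; the one meant has the colours described above.

How it is judged:
On the way, in this order (a step that is already met when the one before it is completed fails the run):
1. the blue cap, still on the pot's neck, is turned at least 65 degrees out of its thread (angle between the x axis of cap_blue and the x axis of pot_blue, either way round above 1.13 rad and z of cap_blue in the frame of pot_blue below 0.085 m and horizontal distance between cap_blue and pot_blue below 0.006 m), for 0.1 s.
2. the blue cap is lifted clear of the neck, its rim at least 95 mm over the table (z of cap_blue in the frame of pot_blue above 0.095 m), for 0.05 s.
3. the cap is brought down over the tray in the grip, its rim within 14 mm of the tray's floor (height (world z) of cap_blue below 0.02 m and contact force between the fingers and cap_blue above 0.5 N and x of cap_blue in the frame of tray between -0.055 and 0.055 m and y of cap_blue in the frame of tray between -0.065 and 0.065 m), for 0.05 s.
At the end, for the whole second after the job is handed in: The blue cap stands at rest on the tray's floor within its edges (its axis within 40 mm of the tray's centre along the tray's x and 50 mm along its y), upright with its flat top up to within 10 degrees, released (height (world z) of cap_blue between 0.003 and 0.009 m and angle between cap_blue's own z axis and vertical below 0.17 rad and x of cap_blue in the frame of tray between -0.04 and 0.04 m and y of cap_blue in the frame of tray between -0.05 and 0.05 m and linear speed of cap_blue below 0.02 m/s); the robot touches nothing.
It fails at once if the robot touches the pot with the orange cap (contact force between any of the fingers, the arm and pot_orange above 1 N).
It also fails if it takes over 45 s, if anything falls off the work surface, if the arm or the gripper's body presses on something with over 40 N, if the wrist force passes 120 N, or if a joint passes its speed limit or range.

## Working session

There is one attempt and no reset: what is moved stays moved. The work goes in short steps, each a Python script; the robot and the scene stay as the last script left them, time stands still between calls to the robot, and variables do not carry over. Pictures are saved under pics/ and viewed, at most 10 in all, crops included, and the job is handed in when it is done.

```bash
ls; mkdir -p pics; python3 - <<'E'
from workcell import robot, cams
import cv2, numpy as np
for n in ["top","side"]:
    p,d=cams.grab_frame(n); cv2.imwrite(f"pics/{n}0.png",p[:,:,::-1]); np.savez(f"/tmp/{n}0.npz",p=p,d=d)
    c=cams.camera_params(n); print(n,c["mtx"].round(1).tolist(),(-c["R"].T@c["t"]).round(3),c["R"].round(2).tolist())
print(robot.sense()["time"],robot.sense()["orientation"].round(3) if hasattr(robot.sense()["orientation"],'round') else robot.sense()["orientation"])
E
```

```text
pics
top [[463.5, 0.0, 309.5], [0.0, 463.5, 244.0], [0.0, 0.0, 1.0]] [0.459 0.007 0.734] [[-0.01, -1.0, 0.02], [-0.99, 0.01, -0.13], [0.13, -0.02, -0.99]]
side [[472.8, 0.0, 312.3], [0.0, 472.8, 235.0], [0.0, 0.0, 1.0]] [ 0.348 -0.657  0.495] [[0.96, -0.26, 0.01], [-0.13, -0.51, -0.85], [0.23, 0.82, -0.52]]
0.1 [[ 0.946  0.324 -0.001]
 [ 0.324 -0.946  0.002]
 [-0.    -0.002 -1.   ]]
```

View pics/top0.png

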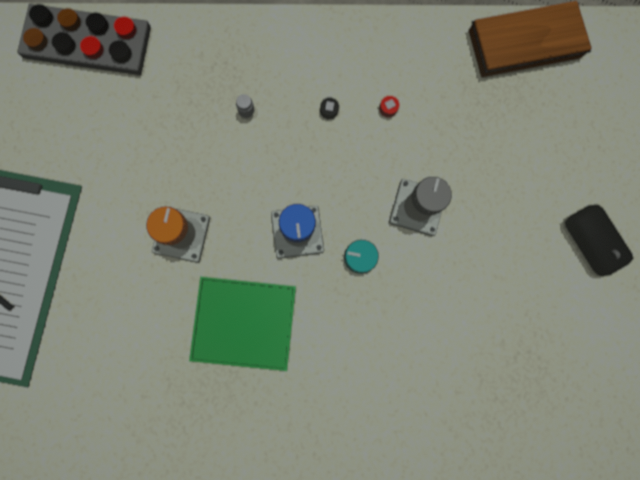

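View pics/side0.png

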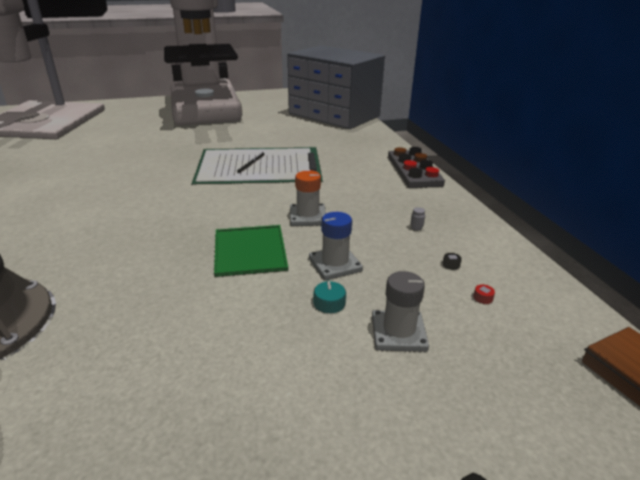

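Top view: the candidates with the cap's shape are blue at (297,222) on a pot, orange at (166,225), grey at (432,195), and a loose teal cap on the table at (362,256). Only the one at (297,222) is blue, has a white stripe and sits on a pot, so it is the one meant. The tray is at (243,324). The side view agrees: blue at (336,225), teal at (330,297).

```bash
cat > h.py <<'E'
import cv2, numpy as np
from workcell import robot, cams
def ray(cam,uv,z):
    c=cams.camera_params(cam); R,t=np.array(c["R"]),np.array(c["t"])
    o=-R.T@t; d=R.T@np.linalg.inv(c["mtx"])@np.r_[uv,1.0]
    return o+d*(z-o[2])/d[2]
def blob(p,lo,hi):
    m=cv2.inRange(cv2.cvtColor(p,cv2.COLOR_RGB2HSV),lo,hi)
    m=cv2.morphologyEx(m,cv2.MORPH_OPEN,np.ones((3,3)))
    cs,_=cv2.findContours(m,cv2.RETR_EXTERNAL,cv2.CHAIN_APPROX_NONE)
    return max(cs,key=cv2.contourArea)
E
python3 - <<'E'
from h import *
p=np.load("/tmp/top0.npz")["p"]; d=np.load("/tmp/top0.npz")["d"]
def circ(c,z):
    # convex hull ray cast on plane z: top-face estimate
    w=np.array([ray("top",q[0],z)[:2] for q in c]); (x,y),r=cv2.minEnclosingCircle(w.astype(np.float32)); return np.round([x,y,2*r],4)
b=blob(p,(105,120,60),(125,255,255)); print("blue",circ(b,.098),circ(b,.085), b.min(0),b.max(0))
o=blob(p,(5,150,120),(18,255,255)); print("orange px",o.min(0),o.max(0),circ(o,.098))
t=blob(p,(80,120,50),(100,255,255)); print("teal",t.min(0),circ(t,.026))
g=blob(p,(50,120,50),(75,255,255)); w=np.array([ray("top",q[0],.010)[:2] for q in g]).astype(np.float32)
r=cv2.minAreaRect(w); print("tray",r, cv2.boxPoints(r).round(3).tolist())
c=cams.camera_params("top"); R,tt=np.array(c["R"]),np.array(c["t"])
for uv in [(297,222),(243,324),(432,195),(350,350)]:
    dz=d[uv[1],uv[0]]; print(uv,(R.T@(np.linalg.inv(c["mtx"])@np.r_[uv,1.]*dz-tt)).round(4))
cv2.imwrite("pics/crop1.png",cv2.resize(p[180:285,140:460,::-1],None,fx=2.5,fy=2.5,interpolation=cv2.INTER_CUBIC))
E
```

```text
blue [0.5746 0.0105 0.0514] [0.577  0.0106 0.0524] [[280 205]] [[314 240]]
orange px [[147 208]] [[182 241]] [0.5731 0.1933 0.0494]
teal [[345 241]] [ 0.5348 -0.0874  0.0506]
tray ((0.43408504128456116, 0.094847671687603), (0.14694027602672577, 0.12640711665153503), 83.67341613769531) [[0.3630000054836273, 0.028999999165534973], [0.48899999260902405, 0.014999999664723873], [0.5049999952316284, 0.16099999845027924], [0.3790000081062317, 0.17499999701976776]]
(297, 222) [0.575  0.0103 0.0972]
(243, 324) [0.4322 0.095  0.0053]
(432, 195) [ 0.6129 -0.1807  0.0969]
(350, 350) [ 0.3905 -0.0705 -0.0006]
```

View pics/crop1.png

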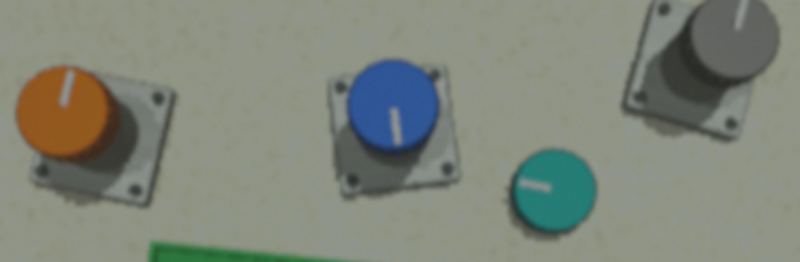

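The crop confirms it: blue cap with white stripe at the centre, on its own plate. Its position is (0.575, 0.0105), with a measured top of 97 mm and width of 52 mm, both as they should be. The tray is 126 x 147 mm, centred at (0.434, 0.095). Next I pick a yaw that leaves room for 110°, then look from the wrist.

```bash
cat >> h.py <<'E'
def down(a):  # tool z down, closing axis y at yaw a
    c,s=np.cos(a),np.sin(a)
    return np.array([[s,c,0],[-c,s,0],[0,0,-1.]])
E
python3 - <<'E'
from h import *
for deg in range(-180,180,20):
    r=[]
    for p,a in [((.575,.0105,.22),0),((.575,.0105,.071),0),((.575,.0105,.076),110),((.575,.0105,.12),110),((.434,.095,.005),110)]:
        q=robot.solve_ik(p,down(np.radians(deg+a))); r.append(None if q is None else np.round(q,2).tolist())
    print(deg,[x and x[6] for x in r], r[1] if deg%60==0 else '')
E
```

```text
Traceback (most recent call last):
  File "scipy/spatial/transform/_rotation.pyx", line 1143, in scipy.spatial.transform._rotation.Rotation.from_matrix
ValueError: Non-positive determinant (left-handed or null coordinate frame) in rotation matrix 0: [[-1.2246468e-16 -1.0000000e+00  0.0000000e+00]
 [ 1.0000000e+00 -1.2246468e-16  0.0000000e+00]
 [ 0.0000000e+00  0.0000000e+00 -1.0000000e+00]].
```

```bash
sed -i 's/\[\[s,c,0\],\[-c,s,0\]/[[-s,c,0],[c,s,0]/' h.py
python3 - <<'E'
from h import *
for deg in range(-180,180,20):
    r=[]
    for p,a in [((.575,.0105,.22),0),((.575,.0105,.071),0),((.575,.0105,.076),110),((.575,.0105,.12),110),((.434,.095,.005),110)]:
        q=robot.solve_ik(p,down(np.radians(deg+a))); r.append(None if q is None else np.round(q,2).tolist())
    print(deg,[x and x[6] for x in r], r[1] if deg%60==0 else '')
E
```

```text
-180 [2.7, -2.59, -1.52, -1.5, -1.95] [-0.76, 0.76, 1.12, 1.68, -0.74, 1.18, -2.59]
-160 [-2.97, -2.98, -1.19, -1.18, -1.72] 
-140 [-2.63, -2.65, -0.88, -0.87, -1.4] 
-120 [-2.31, -2.34, -0.56, -0.53, -1.03] [0.25, 0.54, -0.42, 1.64, 0.25, 1.02, -2.34]
-100 [-1.97, -2.02, -0.22, -0.19, -0.69] 
-80 [-1.64, -1.69, 0.11, 0.14, -0.34] 
-60 [-1.32, -1.36, 0.45, 0.48, -0.0] [0.34, 0.56, -0.55, 1.64, 0.33, 1.03, -1.36]
-40 [-0.98, -1.03, 0.78, 0.83, 0.34] 
-20 [-0.65, -0.73, 1.18, 1.21, 0.67] 
0 [-0.31, -0.4, 1.32, 1.38, 1.0] [0.44, 0.6, -0.71, 1.64, 0.44, 1.07, -0.4]
20 [0.03, -0.06, 1.67, 1.73, 1.35] 
40 [0.37, 0.27, 2.02, 2.08, 1.7] 
60 [0.71, 0.61, 2.37, 2.43, 2.05] [0.49, 0.63, -0.79, 1.63, 0.49, 1.08, 0.61]
80 [1.09, 0.98, -2.42, -2.48, 2.4] 
100 [1.43, 1.35, -2.81, -2.81, -2.29] 
120 [1.65, 1.49, -2.49, -2.48, -2.87] [0.64, 0.77, -1.08, 1.63, 0.72, 1.19, 1.49]
140 [2.0, 1.84, -2.19, -2.17, -2.52] 
160 [2.35, 2.19, -1.85, -1.84, -2.21]
```

```bash
python3 - <<'E'
from h import *
robot.move_to([.575,.0105,.22],down(np.radians(-60)))
s=robot.sense(); p,d=cams.grab_frame("wrist")
cv2.imwrite("pics/wrist1.png",p[:,:,::-1])
c=cams.camera_params("wrist"); T=np.array(c["T_tool_cam"])
W=np.eye(4); W[:3,:3]=s["orientation"]; W[:3,3]=s["position"]; W=W@T
o=W[:3,3]
b=blob(p,(105,120,60),(125,255,255))
for z in (.098,.072):
    D=(W[:3,:3]@np.linalg.inv(c["mtx"])@np.c_[b[:,0,:],np.ones(len(b))].T).T
    w=(o+D*((z-o[2])/D[:,2])[:,None])[:,:2].astype(np.float32)
    print(z,cv2.minEnclosingCircle(w),cv2.fitEllipse(w))
print(s["time"],np.round(s["position"],4),np.round(s["joints"],2),o.round(3),b.min(0),b.max(0))
u,v=b.mean(0)[0].astype(int); print("depth pt",(o+W[:3,:3]@np.linalg.inv(c["mtx"])@np.r_[u,v,1.]*d[v,u]).round(4))
E
```

```text
0.098 ((0.5768692493438721, 0.01231306977570057), 0.027076480910182) ((0.5779402256011963, 0.012286565266549587), (0.0496365949511528, 0.05163561925292015), 164.08172607421875)
0.072 ((0.5713859796524048, 0.009239690378308296), 0.029720386490225792) ((0.5725619792938232, 0.009210599586367607), (0.05450139194726944, 0.0566963292658329), 164.08175659179688)
2.4583 [0.5751 0.0087 0.2198] [ 0.42  0.45 -0.68  1.44  0.29  1.35 -1.32] [0.633 0.044 0.363] [[282 203]] [[345 267]]
depth pt [0.5759 0.0131 0.0999]
```

View pics/wrist1.png

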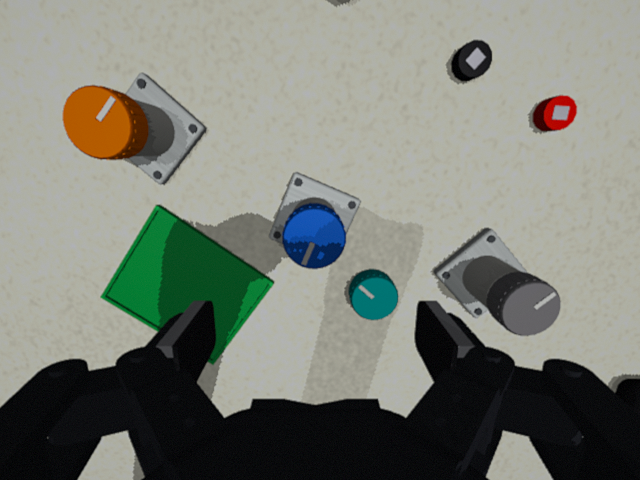

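The wrist view shows the blue cap at (314,236) on its plate, between the orange pot (105,122) and the grey one (525,305), with the teal cap at (374,294). Its estimate of (0.577, 0.012) agrees with the top view within 2 mm, so I use the mean and go down.

```bash
python3 - <<'E'
from h import *
def rep(t):
    s=robot.sense(); print(t,round(s["time"],2),np.round(s["position"],4),np.round(s["contact_force"],1),np.round(s["torque"],2),"w",round(s["width"],4),"g",round(s["grip_force"],1)); return s
P=np.array([.576,.0115,.115]); R=down(np.radians(-60))
robot.move_straight(P,v=.12); robot.wait(.3); s=rep("pre")
e=np.r_[(P-s["position"])[:2],0]; print("err",e)
G=np.r_[P[:2],.071]
robot.move_straight(G+e,v=.06); robot.wait(.2); rep("low")
robot.move_gripper(.045,30); robot.wait(.2); rep("grip")
E
```

```text
pre 3.83 [0.5763 0.0115 0.1155] [-1.1 -0.4  0.6] [-0.01 -0.02  0.  ] w 0.0855 g 0.0
err [-3.30247184e-04 -1.49230157e-05  0.00000000e+00]
low 4.92 [0.5761 0.0116 0.0715] [-0.4 -1.2  0.4] [ 0.   -0.05 -0.01] w 0.0854 g 0.0
grip 5.53 [0.5763 0.0109 0.0715] [ 1.  -1.2  3.2] [-0.4  -0.19  0.02] w 0.0512 g 31.3
```

Gripped, with side forces of 1 N, so it is centred. Now unscrew in four steps, rising with the thread.

```bash
python3 - <<'E'
from h import *
def rep(t):
    s=robot.sense(); print(t,round(s["time"],2),np.round(s["position"],4),np.round(s["contact_force"],1),np.round(s["torque"],2),"w",round(s["width"],4),"g",round(s["grip_force"],1),"j7",round(s["joints"][6],2)); return s
G=np.array([.5757,.0115,.071])
for a in (28,56,84,112):
    robot.move_straight(G+[0,0,a*3e-3/70],v=.0014,ori=down(np.radians(-60+a)))
    s=rep(a)
    if abs(s["torque"][2])>1.5 or np.linalg.norm(s["contact_force"])>30: print("stop"); break
robot.wait(.2); s=rep("end")
print("yaw",np.degrees(np.arctan2(s["orientation"][1][1],s["orientation"][0][1])))
p,d=cams.grab_frame("wrist"); p2,_=cams.grab_frame("side")
cv2.imwrite("pics/turn.png",np.hstack([cv2.resize(p[:,:,::-1],(400,300)),cv2.resize(p2[140:290,250:450,::-1],(400,300))]))
E
```

```text
28 6.17 [0.5761 0.0111 0.0724] [ 0.  -1.5  3.3] [-0.44 -0.22  0.01] w 0.0513 g 31.4 j7 -0.97
56 6.81 [0.576  0.0113 0.0736] [ 1.  -1.9  5.3] [-0.51 -0.23  0.05] w 0.0515 g 31.5 j7 -0.55
84 7.45 [0.5757 0.0112 0.0745] [ 1.3 -3.4  3.2] [-0.58 -0.26  0.08] w 0.0513 g 31.3 j7 -0.12
112 8.09 [0.5754 0.0111 0.0749] [ 3.7 -2.9 -3.2] [-0.57 -0.64 -0.01] w 0.0509 g 31.7 j7 0.31
end 8.29 [0.5755 0.0113 0.0754] [ 2.6 -2.3 -3.1] [-0.55 -0.56 -0.04] w 0.0511 g 31.7 j7 0.31
yaw 51.9566770230414
```

View pics/turn.png

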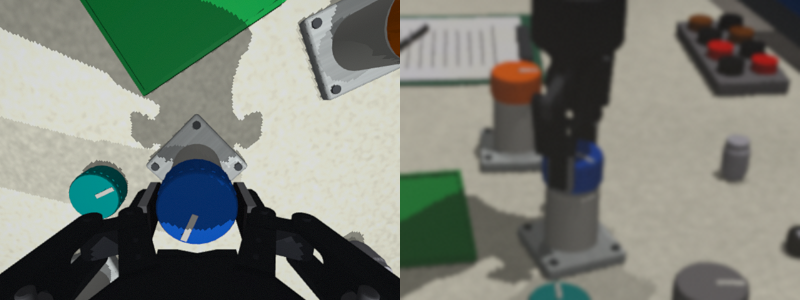

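The wrist half of the picture shows the stripe in the same place relative to the fingers as before, about (190,228). So the cap turned the full 112° with the grip. Next I lift it straight up, carry it to the tray and lower it, watching the force.

```bash
python3 - <<'E'
from h import *
def rep(t):
    s=robot.sense(); print(t,round(s["time"],2),np.round(s["position"],4),np.round(s["contact_force"],1),np.round(s["torque"],2),"w",round(s["width"],4),"g",round(s["grip_force"],1)); return s
R=down(np.radians(52))
robot.move_straight([.5757,.0115,.115],v=.05,ori=R); s=rep("lift")
if s["width"]<.045: raise SystemExit("lost")
robot.move_straight([.5757,.0115,.15],v=.1); rep("up")
robot.move_straight([.434,.095,.15],v=.12); rep("over")
robot.move_straight([.434,.095,.03],v=.1); robot.wait(.2); s=rep("near"); f0=s["contact_force"][2]
p,_=cams.grab_frame("side"); p2,_=cams.grab_frame("top")
cv2.imwrite("pics/near.png",np.hstack([cv2.resize(p[170:320,170:370,::-1],(400,300)),cv2.resize(p2[240:390,150:350,::-1],(400,300))]))
E
```

```text
lift 9.32 [0.5754 0.0115 0.1147] [ 0.3 -0.5 -0.7] [-0.01  0.   -0.04] w 0.0511 g 32.3
up 9.82 [0.5758 0.0115 0.1502] [ 0.6  0.9 -0.3] [-0.02  0.03  0.05] w 0.0514 g 32.3
over 11.34 [0.4347 0.0946 0.15  ] [ 0.2  0.5 -0.8] [-0.03  0.    0.04] w 0.0517 g 32.3
near 12.89 [0.4344 0.095  0.0304] [-0.3  0.2 -0.5] [-0.07  0.02  0.02] w 0.0513 g 32.3
```

View pics/near.png

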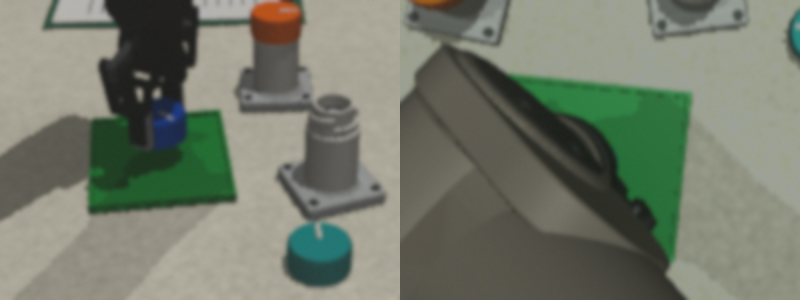

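The side half shows the cap held upright over the middle of the tray, about (165,125), and the blue pot's neck bare. Now down until it touches.

```bash
python3 - <<'E'
from h import *
def rep(t):
    s=robot.sense(); print(t,round(s["time"],2),np.round(s["position"],4),np.round(s["contact_force"],1),"w",round(s["width"],4),"g",round(s["grip_force"],1)); return s
robot.move_straight([.434,.095,.012],v=.05); robot.wait(.1); s=rep("12"); f0=s["contact_force"][2]
for z in np.arange(.010,.0,-.001):
    robot.move_straight([.434,.095,z],v=.02); robot.wait(.1); s=rep(round(z,4))
    if s["contact_force"][2]-f0>5: break
robot.wait(.2); rep("hold")
robot.move_gripper(.070); robot.wait(.2); rep("open")
E
```

```text
12 13.6 [0.4341 0.0952 0.0121] [ 0.3 -0.1 -0.9] w 0.0514 g 32.3
0.01 13.95 [0.434 0.095 0.01 ] [-1.  -0.3 -0.4] w 0.0512 g 32.3
0.009 14.3 [0.434 0.095 0.009] [-0.   1.  -1.1] w 0.0511 g 32.3
0.008 14.65 [0.434 0.095 0.008] [-0.2 -0.6 -1. ] w 0.0515 g 32.3
0.007 15.0 [0.434 0.095 0.007] [ 0.6  0.1 -0.7] w 0.0517 g 32.3
0.006 15.35 [0.4341 0.095  0.006 ] [-0.2 -1.2 -0.4] w 0.051 g 32.3
0.005 15.7 [0.4341 0.0951 0.0058] [-2.7 -1.1  8.4] w 0.0511 g 32.7
hold 15.9 [0.4341 0.0951 0.0058] [-2.8 -1.1  8.2] w 0.0513 g 32.7
open 16.43 [0.4339 0.095  0.0049] [-0.3 -0.   0.3] w 0.0702 g 0.0
```

Contact came at 5.8 mm, as expected, and the cap is released. Retreat and check.

```bash
python3 - <<'E'
from h import *
robot.move_straight([.434,.095,.15],v=.1); robot.move_straight([.40,-.15,.25],v=.2); robot.wait(.3)
print(robot.sense()["time"],np.round(robot.sense()["contact_force"],1))
p,d=cams.grab_frame("top"); p2,_=cams.grab_frame("side")
b=blob(p,(105,120,60),(125,255,255))
w=np.array([ray("top",q[0],.032)[:2] for q in b]).astype(np.float32); print(cv2.minEnclosingCircle(w))
u,v=b.mean(0)[0].astype(int); c=cams.camera_params("top"); R,t=np.array(c["R"]),np.array(c["t"])
for uv in [(u,v),(u-9,v),(u+9,v),(u,v-9),(u,v+9)]:
    print(uv,(R.T@(np.linalg.inv(c["mtx"])@np.r_[uv,1.]*d[uv[1],uv[0]]-t)).round(4))
cv2.imwrite("pics/end.png",np.hstack([cv2.resize(p2[170:320,170:370,::-1],(400,300)),cv2.resize(p[240:390,150:350,::-1],(400,300))]))
E
```

```text
19.8083 [ 0.3  0.5 -0.2]
((0.43425291776657104, 0.09400105476379395), 0.025274192914366722)
(np.int64(242), np.int64(322)) [0.436  0.0937 0.0291]
(np.int64(233), np.int64(322)) [0.4362 0.1069 0.0307]
(np.int64(251), np.int64(322)) [0.436  0.0799 0.0328]
(np.int64(242), np.int64(313)) [0.4494 0.0935 0.0315]
(np.int64(242), np.int64(331)) [0.4229 0.0931 0.0323]
```

View pics/end.png

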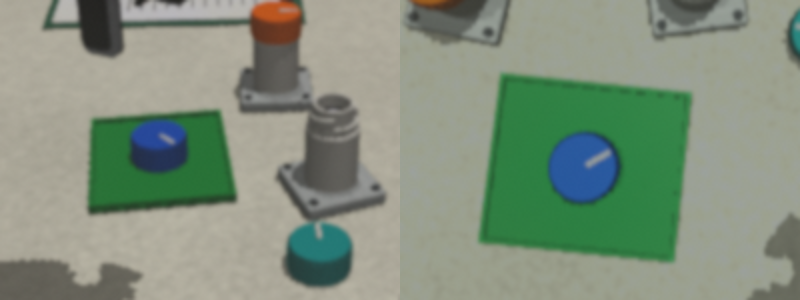

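The cap stands upright in the middle of the tray, at (585,165) in the top half of the picture. Its top is level at about 31 mm, and the robot is clear.

```bash
python3 -c "
from workcell import robot
print(robot.hand_in())"
```

```text
the job is handed in; nothing more can be done
None
```

The blue cap was unscrewed 112°, lifted straight off and set down upright in the middle of the green tray, the orange pot was left alone, and the job was handed in at about 20 s; no verdict was returned.

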